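# Hang the scoring frame on the two pins of the target board

## Robot

A 6-joint arm with a two-finger parallel gripper is mounted at the origin on the work surface. World frame = base frame: x ahead of the robot, y to its left, z up, the work surface at z = 0. Lengths are in m, angles in rad, forces in N, time in s.
With the tool pointing down it reaches from about 0.325 to 0.875 m from the base axis. Payload 4.4 kg.
Tool frame: the origin (TCP) lies on the mounting face of the last link; the fingertips stand 173 mm ahead of it and the grasp point (between the pads) lies 155 mm ahead of it; z points along the fingers, y is the line along which they close (so a half turn about z gives the same grasp; the last joint's range is limited). The gripper opens to 85 mm and grips with 20 to 120 N. Pads are 22 mm wide; open, the fingers measure 114 mm over their backs; the gripper's body (76 mm by 85 mm) begins 54 mm behind the grasp point. The pads swing forward as they close: fully open they stand 13 mm farther back than shut.
Start: joints at [-1.353, 0.207, 1.542, -0, 1.393, -0.15], TCP at [0.207, -0.537, 0.405] pointing down, gripper open.
Joint ranges: [-2.73, 2.73], [-0.86, 2.22], [0.23, 2.46], [-1.11, 4.25], [0.08, 2.63], [-2.82, 2.82]. Speed limits (rad/s): [2.79, 2.79, 3.14, 3.14, 3.14, 3.14].

## Interface

Orientations are given as a unit quaternion [x, y, z, w].
In Python, from cell import manip gives the robot as it stands. Calls block until the motion is done:
- manip.move_to(position, orientation): joint-space move of the TCP to a pose.
- manip.line_to(position, attitude=None, rate=0.15, until_force=None): straight line of the TCP; attitude=None keeps the orientation; rate is the mean speed in m/s. With until_force (N) it stops when the force on the tool has changed by that much, and returns True; else False.
- manip.move_j(angles): joint-space move.
- manip.let_go() and manip.gripper_close(): open the fingers fully, or close them until they stop; the grip force is fixed at half the most.
- manip.dwell(seconds).
- manip.solve_ik(position, orientation): joint angles nearest the present ones, or None.
- manip.read_state(): the state.
- manip.read_camera(name): name is "scene" or "top" or "wrist"; returns a dict with "pixels" (400x640x3 uint8, red, green, blue), "mtx" (3x3 intrinsics, pixels), "pose" (4x4, takes a point from camera to world coordinates). Camera axes: x right, y down, z forward; pixel columns grow to the right and rows downward; lengths in m; the calibration is good to about 2 mm. The wrist camera is an equidistant fisheye: a pixel r from the principal point sees the ray r / f radians off the axis. A picture is of the moment at which its call begins. There is no depth.
A pose or a line that the arm cannot do raises manip.IKError and nothing moves.
- manip.close_job(): hands the job in; it is judged then, once.
Trained networks look in a picture, given as the dict that the camera call returned (one of the last four; its "shot" number tells which), for a name from the list of things; names that differ only in an ending like _2 or _b are one class to them, and where a whole thing is asked for, a point or a joint stands for the part that bears it (a point fixed in the world has none). Each returns a list of dicts, best first, with "score" (0 to 1); they miss things now and then, are a little off and sometimes report something else, mostly with a low value. They report only what shows in the picture. A call takes as long as a camera call.
- manip.search_frame(query, picture): "centre" ([column, row] as shares, 0 to 1, of the picture: columns of its width, rows of its height, amid what is visible of it).
- manip.regions_of(query, picture): "region" (400x640 bool, what is visible of it) and "centre" ([column, row] as shares, 0 to 1, of the picture: columns of its width, rows of its height, amid what is visible of it).
The state is a dict: "t": time; "joints": joint angles; "qd": joint speeds; "joint_efforts": joint torques, N m; "position": TCP position; "tool_rot": TCP orientation; "contact_force": force on the tool from outside, world axes, zero at the start; "ft_torque": the same for the moment, N m; "finger_gap": finger opening in m; "grip_force": force on a finger pad.
Only numpy, scipy, OpenCV 4.12 (cv2) and the standard library are available. Lean on these libraries where they do the work, as an engineer would, in place of code of your own. Each camera call takes 0.05 s, during which the arm holds its last target. There are 200 camera calls.

## Task

Pick up the aluminium scoring frame by its red handle and hang it on the two steel pins of the plywood scoring board, with a pin through each of its two holes, lying flush on the board. Feel for the pins with a light touch, never forcing or dropping the frame, then let go and leave the stamp, tape measure and jar where they stand.

Things in the scene. Friction and masses are not known exactly. Their poses are not given: they have to be found in the camera images.
- frame: Loose flat aluminium frame, 130 (x) x 240 (y) x 10 mm, 0.3 to 0.5 kg, flat on the table, handle up. Origin: centre of its underside, z up. End rails 80 mm wide (|y| 40 to 120 mm) either side of an open window 80 (x) x 80 (y) mm. A round 12.5 mm through-hole in the middle of each end rail, at x = 0, y = +80 and -80 mm. Half a turn about z makes no difference.
- handle (a point): Middle of the frame's red bridge handle: a bar 117 mm long along the frame's x, 16 mm wide (y) and 16 mm tall, crossing the window at y = 0; this point is its centre, 40 mm above the frame's underside. Pinch it here with the fingers closing along the frame's y.
- scoring_board: Fixed plywood board on the table, 170 (x) x 300 (y) x 18 mm, target in its middle. Origin: centre of its underside; flat top at z = 18 mm. The frame in place lies flat on it, its x along the board's x (either way round), its origin at x = 0, y = s, z = 18 mm (s: see slots). Over 40 N on board or pins, knocks included, is forcing: touch at 15 mm/s or less.
- slots (a point): Centre of the board's top, midway between two dark slots along board y. Two steel pins stand in them, 10 mm diameter, 24 mm tall above the top, flat-topped with only a 0.8 mm bevel. They sit at board x = 0, y = +80+s and -80+s mm: one clamped carriage, same s for both, anywhere from -20 to +20 mm, not measured: find it by feel or sight. It does not shift in use.
- stamp: Loose black and white self-inking stamp, upright cylinder 48 mm diameter, 85 mm tall, origin at the centre of its underside. Leave alone.
- tape_measure: Loose black tape measure case, 36 x 66 x 62 mm tall, origin at the centre of its underside. Leave alone.
- jar: Loose green glass jar with orange cap, 60 mm diameter, 75 mm tall, origin at the centre of its underside. Leave alone.

How it is judged:
By the outcome, as a careful person would: the job done as asked, in the order asked, and still so for the second after the job is handed in, with the robot touching nothing.
It also fails if it takes over 67 s, if anything falls off the work surface, if the arm or the gripper's body presses on something with over 40 N, if the wrist force passes 120 N, or if a joint passes its speed limit or range.

## Working session

There is one attempt and no reset: what is moved stays moved. The work goes in short steps, each a Python script; the robot and the scene stay as the last script left them, time stands still between calls to the robot, and variables do not carry over. Pictures are saved under pics/ and viewed, at most 10 in all, crops included, and the job is handed in when it is done.

```bash
ls; mkdir -p pics; python3 - <<'E'
from cell import manip
import cv2, numpy as np
ims={}
for n in ("top","scene"):
    p=manip.read_camera(n); ims[n]=p
    cv2.imwrite(f"pics/{n}0.png",p["pixels"][:,:,::-1])
    print(n,p["mtx"].tolist(),np.round(p["pose"],4).tolist())
    for q in ("frame","handle","scoring_board","slots","stamp","tape_measure","jar"):
        r=manip.search_frame(q,p)
        print(q,[(np.round(np.array(d["centre"])*[640,400],1).tolist(),round(d["score"],2)) for d in r[:2]])
print(manip.read_state())
E
```

```text
pics
top [[481.48613581848423, 0.0, 314.94032434172675], [0.0, 481.48613581848423, 192.39352336585134], [0.0, 0.0, 1.0]] [[-0.069, -0.9777, 0.1983, 0.3967], [-0.9976, 0.0671, -0.0166, 0.0211], [0.0029, -0.199, -0.98, 1.1524], [0.0, 0.0, 0.0, 1.0]]
frame [([411.6, 255.9], 0.71), ([287.2, 149.5], 0.42)]
handle [([410.5, 256.8], 0.76)]
scoring_board [([234.7, 261.1], 0.84), ([377.8, 139.1], 0.45)]
slots [([240.2, 263.6], 0.8)]
stamp [([287.2, 150.4], 0.63)]
tape_measure [([227.1, 156.6], 0.95)]
jar [([377.7, 137.8], 0.85)]
scene [[411.6953688514969, 0.0, 319.3026548396551], [0.0, 411.6953688514969, 197.90729632718728], [0.0, 0.0, 1.0]] [[0.0857, 0.7115, -0.6974, 1.1504], [0.9963, -0.0628, 0.0585, -0.0312], [-0.0022, -0.6998, -0.7143, 0.6089], [0.0, 0.0, 0.0, 1.0]]
frame [([206.5, 175.1], 0.88)]
handle []
scoring_board [([396.0, 164.9], 0.89)]
slots [([396.8, 165.2], 0.58)]
stamp [([349.4, 244.6], 0.73)]
tape_measure [([434.6, 252.5], 0.81)]
jar [([220.8, 268.5], 0.86)]
{'t': 0.8, 'joints': array([-1.35349758e+00,  2.06535126e-01,  1.54149157e+00,  4.76426947e-06,
        1.39350887e+00, -1.50462799e-01]), 'qd': array([ 0.00072378,  0.00025041,  0.00079864,  0.00172539, -0.00080901,
        0.00106509]), 'joint_efforts': array([-4.91842875e-04, -3.83004606e+01, -2.91953927e+01, -3.26911468e-04,
        4.92135150e-04,  4.29207134e-06]), 'position': array([ 0.20673772, -0.53654548,  0.40472256]), 'tool_rot': array([9.83141589e-01, 1.82845876e-01, 3.29714531e-06, 2.84479530e-05]), 'contact_force': array([ 0.59835496, -0.32506038,  0.5820537 ]), 'ft_torque': array([-0.00480548, -0.02744607,  0.00633309]), 'grip_force': 0.0, 'finger_gap': 0.0854120722841191}
```

View pics/top0.png

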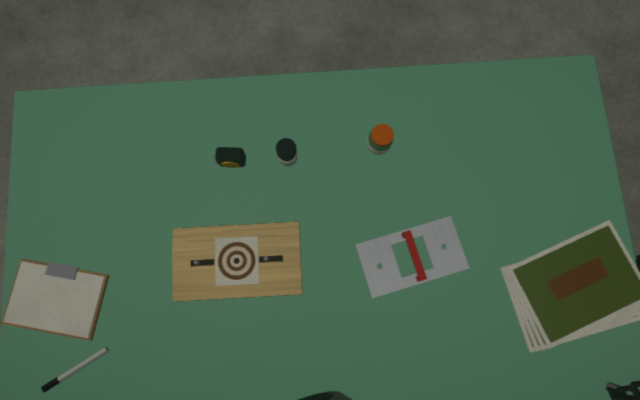

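View pics/scene0.png

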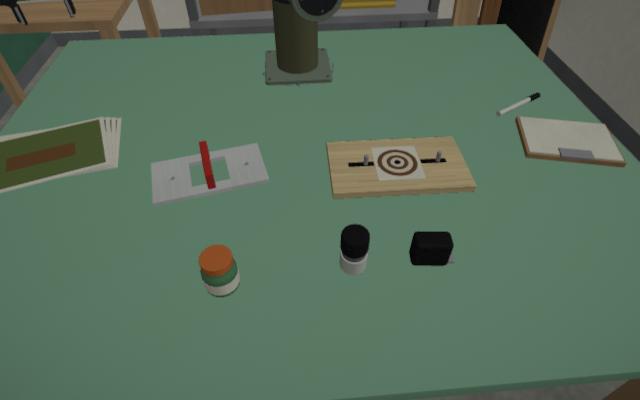

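The top view shows the board (cols 173–301, rows 222–300) with pins near (206,263) and (265,258). The frame is at cols 357–468 and its handle runs (407,233)–(421,280). The scene view agrees, with a clear path between the two. Next I'll fit metric poses.

```bash
cat > h.py <<'E'
from cell import manip
import cv2, numpy as np
from scipy.spatial.transform import Rotation as R
def ray(p,uv):
    K,T=p["mtx"],np.array(p["pose"]); uv=np.atleast_2d(uv).astype(float)
    xy=(uv-[K[0,2],K[1,2]])/[K[0,0],K[1,1]]
    if p.get("fish"):
        th=np.linalg.norm(xy,axis=1,keepdims=True)+1e-9
        d=np.hstack([xy/th*np.sin(th),np.cos(th)])
    else: d=np.hstack([xy,np.ones((len(xy),1))])
    return T[:3,3],d@T[:3,:3].T
def onplane(p,uv,z):
    o,d=ray(p,uv); return (o+d*((z-o[2])/d[:,2:]))[:,:2]
def cam(n):
    p=manip.read_camera(n); p["fish"]=n=="wrist"; return p
def rect(p,q,z):
    r=manip.regions_of(q,p)
    if not r: return None
    m=r[0]["region"].astype(np.uint8)
    c=max(cv2.findContours(m,cv2.RETR_EXTERNAL,cv2.CHAIN_APPROX_NONE)[0],key=len)[:,0]
    xy=onplane(p,c,z)
    (cx,cy),(w,h),a=cv2.minAreaRect((xy*1000).astype(np.float32))
    if w>h: w,h,a=h,w,a+90   # a: direction of short side (x)
    return r[0]["score"],np.round([cx,cy,w,h,(a+90)%180-90],1).tolist()
def down(yaw):  # tool z down, tool y (closing line) at world angle yaw
    y=np.array([np.cos(yaw),np.sin(yaw),0]); z=np.array([0,0,-1.]); x=np.cross(y,z)
    return R.from_matrix(np.c_[x,y,z]).as_quat()
E
python3 - <<'E'
from h import *
for n in("top","scene"):
    p=cam(n)
    print(n,"board",rect(p,"scoring_board",.018),"frame",rect(p,"frame",.01),"handle",rect(p,"handle",.044))
    for uvs,z in (({"top":[(206,263),(265,258)],"scene":[(366,158),(438,155)]}[n],.042),({"top":[(380,266),(444,246)],"scene":[(172,178),(247,163)]}[n],.01)):
        print(onplane(p,uvs,z).round(4).tolist())
    for q,z in(("stamp",.085),("jar",.07),("tape_measure",.05)):
        print(q,onplane(p,np.array(manip.search_frame(q,p)[0]["centre"])*[640,400],z).round(3))
E
```

```text
top board (0.77, [477.0, 197.6, 169.8, 301.1, -0.8]) frame (0.56, [459.3, -214.1, 130.3, 240.8, 12.7]) handle (0.93, [457.6, -206.3, 125.1, 234.6, 12.3])
[[0.4744, 0.2618], [0.4764, 0.1269]]
[[0.4415, -0.1386], [0.4777, -0.2945]]
stamp [[0.724 0.058]]
jar [[ 0.733 -0.162]]
tape_measure [[0.717 0.203]]
scene board (0.56, [486.4, 195.4, 184.8, 300.7, -0.9]) frame (0.94, [442.6, -219.5, 186.8, 240.2, 12.7]) handle (0.78, [482.5, -209.0, 177.0, 226.4, 12.8])
[[0.4872, 0.1244], [0.491, 0.2798]]
[[0.4786, -0.2911], [0.4434, -0.1329]]
stamp [[0.746 0.054]]
jar [[ 0.766 -0.157]]
tape_measure [[0.749 0.197]]
```

```bash
python3 - <<'E'
from h import *
manip.move_to([.477,.1976,.36],down(np.radians(-90.8)))
manip.dwell(.3)
p=cam("wrist"); s=manip.read_state(); print(s["t"],s["position"],s["joints"].round(2))
print(p["mtx"].tolist(),p["pose"].round(4).tolist())
np.savez("b.npz",pixels=p["pixels"],mtx=p["mtx"],pose=p["pose"])
cv2.imwrite("pics/w1.png",p["pixels"][:,:,::-1])
print(rect(p,"scoring_board",.018))
manip.move_to([.4593,-.2145,.30],down(np.radians(-77.3)))
manip.dwell(.3)
p=cam("wrist"); s=manip.read_state(); print(s["t"],s["position"],s["joints"].round(2))
np.savez("f.npz",pixels=p["pixels"],mtx=p["mtx"],pose=p["pose"])
cv2.imwrite("pics/w2.png",p["pixels"][:,:,::-1])
print(p["pose"].round(4).tolist(),rect(p,"frame",.01))
E
```

```text
4.6083 [0.47711069 0.19738654 0.35998609] [0.22 0.12 1.73 0.   1.28 1.81]
[[309.70691628693146, 0.0, 319.8054196145381], [0.0, 309.70691628693146, 197.8292987216169], [0.0, 0.0, 1.0]] [[-0.0134, -0.9588, -0.2837, 0.5498], [-0.9999, 0.0129, 0.0035, 0.1953], [0.0004, 0.2837, -0.9589, 0.3289], [0.0, 0.0, 0.0, 1.0]]
(0.94, [478.8, 195.6, 171.2, 299.6, -0.6])
6.55 [ 0.45952496 -0.2140014   0.3000662 ] [-0.61  0.18  1.81  0.    1.15  0.74]
[[0.2222, -0.935, -0.2764, 0.5305], [-0.975, -0.2129, -0.0635, -0.1989], [0.0005, 0.2836, -0.9589, 0.269], [0.0, 0.0, 0.0, 1.0]] (0.86, [454.1, -218.5, 143.9, 240.5, 12.8])
```

View pics/w1.png

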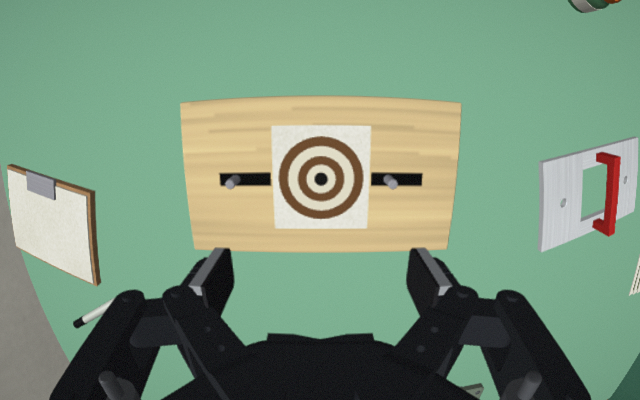

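View pics/w2.png

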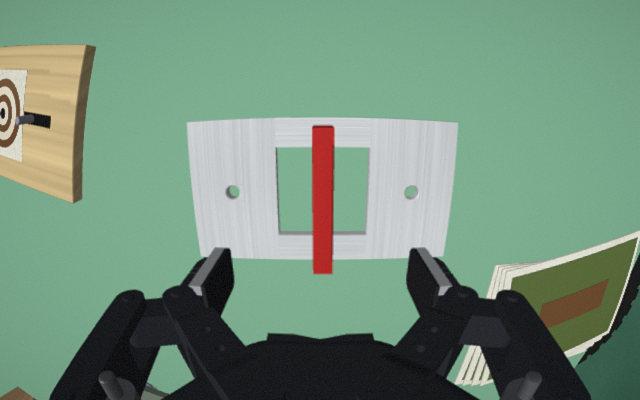

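w1 shows the board from close, with pins near (232,183) and (390,182). w2 shows the frame with holes at about (232,192) and (411,192) and the handle at col 323. I'll zoom in on the pins and locate the hole centres numerically.

```bash
python3 - <<'E'
from h import *
b=np.load("b.npz"); f=np.load("f.npz")
a=[cv2.resize(b["pixels"][168:198,c-20:c+20],None,fx=10,fy=10,interpolation=cv2.INTER_CUBIC) for c in(232,388)]
g=[cv2.resize(f["pixels"][177:207,c-20:c+20],None,fx=10,fy=10,interpolation=cv2.INTER_CUBIC) for c in(232,411)]
cv2.imwrite("pics/z1.png",np.vstack([np.hstack(a),np.hstack(g)])[:,:,::-1])
E
```

```text
(no output)
```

View pics/z1.png

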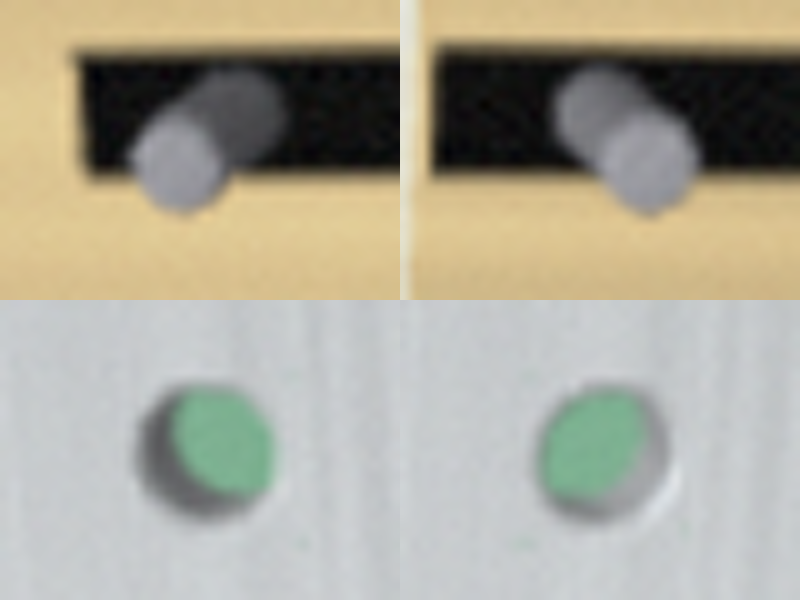

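Top row shows the pins, with their tops centred at full-image (229.65,183.8) and (392.65,183.75). Bottom row shows the hole rims at (232.2,191.8) and (410.85,191.8).

```bash
python3 - <<'E'
from h import *
for n,uv,z in(("b",[(229.65,183.8),(392.65,183.75)],.042),("f",[(232.2,191.8),(410.85,191.8)],.010)):
    d=np.load(n+".npz"); p=dict(mtx=d["mtx"],pose=d["pose"],fish=True)
    q=onplane(p,uv,z); v=q[0]-q[1]; print(n,q.round(4).tolist(),q.mean(0).round(4),np.linalg.norm(v).round(4),np.degrees(np.arctan2(v[1],v[0])).round(2))
d=np.load("f.npz"); p=dict(mtx=d["mtx"],pose=d["pose"],fish=True)
# handle: red mask on z=.048
im=d["pixels"].astype(int); m=((im[...,0]>120)&(im[...,1]<70)).astype(np.uint8)
ys,xs=np.nonzero(m); q=onplane(p,np.c_[xs,ys],.048)*1000
print(cv2.minAreaRect(q.astype(np.float32)))
E
```

```text
b [[0.4805, 0.2847], [0.4782, 0.1254]] [0.4794 0.205 ] 0.1593 89.2
f [[0.4439, -0.1387], [0.4793, -0.294]] [ 0.4616 -0.2163] 0.1594 102.83
((462.2400207519531, -216.79019165039062), (116.35710906982422, 14.724146842956543), 12.521430969238281)
```

```bash
python3 - <<'E'
from h import *
q=down(np.radians(-77.2))
manip.line_to([.4616,-.2163,.26],q)
manip.line_to([.4616,-.2163,.195],rate=.06)
manip.gripper_close()
s=manip.read_state(); print(s["t"],s["finger_gap"],s["grip_force"],s["contact_force"],s["position"])
if .01<s["finger_gap"]<.022:
    manip.line_to([.4616,-.2163,.205],rate=.05)
    manip.line_to([.4616,-.2163,.30])
    manip.dwell(.3); p=cam("wrist"); s=manip.read_state(); print(s["t"],s["finger_gap"],s["contact_force"],s["ft_torque"],s["position"])
    np.savez("g.npz",pixels=p["pixels"],mtx=p["mtx"],pose=p["pose"])
    cv2.imwrite("pics/w3.png",p["pixels"][:,:,::-1])
E
```

```text
8.8917 0.014868482891919504 60.107717514038086 [-0.32802142  1.02314071  2.17398261] [ 0.46173573 -0.21631491  0.19526832]
10.375 0.014919545434361626 [-0.12054019  0.01231547 -4.29451428] [ 0.01766053 -0.0555243  -0.03679812] [ 0.46141106 -0.21621665  0.29925409]
```

View pics/w3.png

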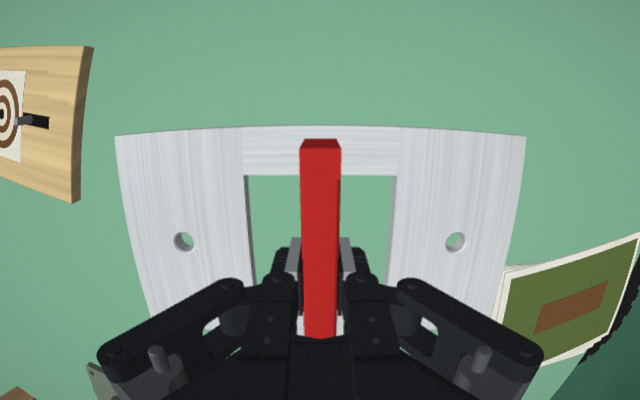

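The frame is held level, with holes near (184,242) and (455,242). I'll measure the held hole positions precisely.

```bash
python3 - <<'E'
from h import *
d=np.load("g.npz")
g=[cv2.resize(d["pixels"][227:257,c-20:c+20],None,fx=10,fy=10,interpolation=cv2.INTER_CUBIC) for c in(184,455)]
cv2.imwrite("pics/z2.png",np.hstack(g)[:,:,::-1])
E
```

```text
(no output)
```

View pics/z2.png

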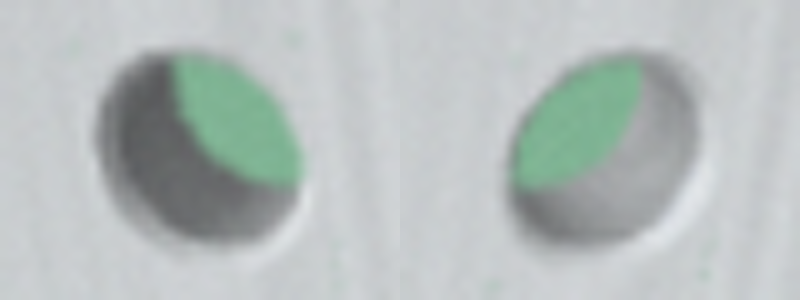

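Rim centres come out at about (183.6,241.3) and (455.0,241.3).

```bash
python3 - <<'E'
from h import *
d=np.load("g.npz"); p=dict(mtx=d["mtx"],pose=d["pose"],fish=True)
tcp=np.array([.46141,-.21622])
for z in(.112,.1143,.1165):
    q=onplane(p,[(183.55,241.3),(454.95,241.25)],z); v=q[0]-q[1]; a=np.arctan2(v[1],v[0])
    ex=np.array([np.sin(a),-np.cos(a)]);ey=-np.array([-ex[1],ex[0]])*-1
    o=q.mean(0)-tcp
    print(z,q.mean(0).round(4),np.linalg.norm(v).round(4),np.degrees(a).round(2),"off x,y(frame) mm",(o@ex*1000).round(2),(o@ey*1000).round(2))
E
```

```text
0.112 [ 0.4607 -0.2167] 0.1607 102.92 off x,y(frame) mm -0.84 -0.31
0.1143 [ 0.4617 -0.2165] 0.1583 102.92 off x,y(frame) mm 0.24 -0.32
0.1165 [ 0.4627 -0.2163] 0.156 102.92 off x,y(frame) mm 1.27 -0.33
```

```bash
cat >> h.py <<'E'
Q=down(np.radians(-90.87))
def st(tag=""):
    s=manip.read_state(); print(tag,"t%.1f"%s["t"],"pos",(s["position"]*1000).round(1).tolist(),"F",s["contact_force"].round(1).tolist(),"M",s["ft_torque"].round(2).tolist(),"gap %.4f"%s["finger_gap"]); return s
def probe(x,y,z0,z1=.228,f=3):
    manip.line_to([x,y,z0],Q,rate=.03); 
    hit=manip.line_to([x,y,z1],rate=.007,until_force=f)
    return hit,st("probe %.4f %.4f hit %s"%(x,y,hit))
E
python3 - <<'E'
from h import *
manip.line_to([.4616,-.2163,.33])
manip.move_to([.4794,.2053,.30],Q)
manip.line_to([.4794,.2053,.248],rate=.08)
manip.dwell(.2); st("hover")
hit,s=probe(.4794,.2053,.243)
E
```

```text
hover t13.3 pos [479.8, 205.4, 248.8] F [-0.3, 0.0, -3.5] M [0.02, -0.0, -0.02] gap 0.0150
probe 0.4794 0.2053 hit False t15.9 pos [479.4, 205.3, 228.1] F [-0.5, 0.3, -4.0] M [0.04, -0.03, -0.05] gap 0.0151
```

The underside is now about 9 mm below the pin tops with no contact force, so both pins appear to be in the holes. I'll continue down to the board.

```bash
python3 - <<'E'
from h import *
hit=manip.line_to([.4794,.2053,.210],rate=.007,until_force=4)
st("seat %s"%hit)
manip.dwell(.2); st()
p=cam("wrist"); cv2.imwrite("pics/w4.png",p["pixels"][:,:,::-1])
E
```

```text
seat True t17.8 pos [479.4, 205.3, 213.2] F [0.1, 0.5, 6.2] M [0.05, -0.03, -0.01] gap 0.0151
 t18.0 pos [479.4, 205.3, 213.3] F [-0.1, -0.2, 5.5] M [0.06, -0.06, 0.01] gap 0.0152
```

View pics/w4.png

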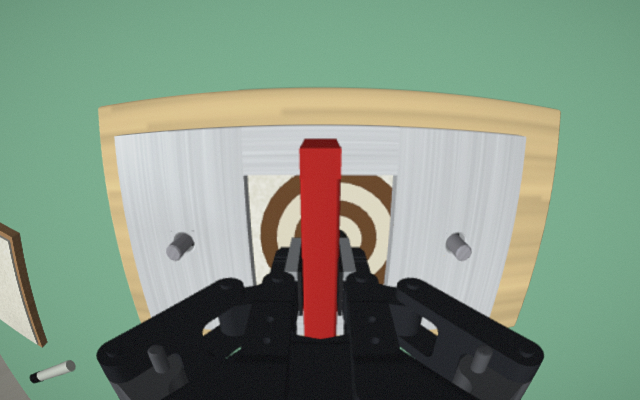

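Both pins stand through the holes at about (180,246) and (459,246). The TCP is at 213 mm, which means the frame is flush on the board. I'll release, retreat and check.

```bash
python3 - <<'E'
from h import *
manip.let_go(); manip.dwell(.3); st("open")
manip.line_to([.4794,.2053,.26],rate=.05)
manip.line_to([.4794,.2053,.36])
manip.dwell(.3); st("up")
p=cam("wrist"); a=p["pixels"]; b=cam("scene")
print(rect(p,"frame",.028),rect(cam("top"),"frame",.028))
cv2.imwrite("pics/end.png",cv2.resize(np.hstack([a[80:300,140:500],b["pixels"][100:320,180:500]]),None,fx=1.15,fy=1.15)[:,:,::-1])
E
```

```text
open t19.0 pos [478.0, 205.0, 211.4] F [-0.0, -0.5, 0.3] M [0.03, -0.01, -0.01] gap 0.0852
up t21.2 pos [479.2, 205.2, 359.0] F [0.2, -0.3, 0.9] M [-0.04, 0.01, -0.01] gap 0.0853
(0.86, [472.6, 204.2, 142.9, 240.7, -0.8]) (0.85, [476.6, 157.4, 130.1, 143.6, -0.8])
```

View pics/end.png

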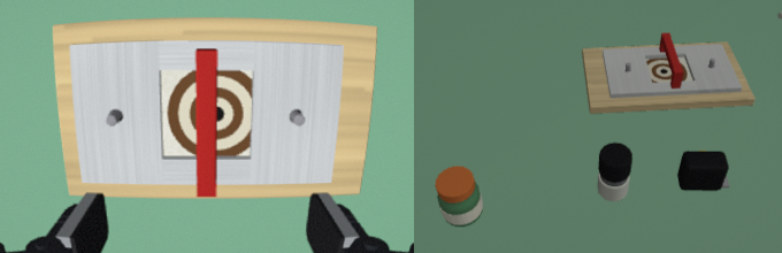

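The picture shows the frame flush on the board, a pin through each hole at (115,117) and (297,117), and the stamp, tape measure and jar upright and in place. I'm handing in.

```bash
python3 -c "
from cell import manip
print(manip.close_job())"
```

```text
the job is handed in; nothing more can be done
None
```

The frame hangs flush on the board with a pin through each hole, placed with about 6 N of contact and let go; the stamp, tape measure and jar were not touched, and the job was handed in at about 21 s.

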